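# Empty carrier from the crate into the loading lane

### The arm

A 7-joint arm with a two-finger parallel gripper is mounted at the origin on a cart in front of the work surface, level with it; the furniture and walls round the work are solid. World frame = base frame: x ahead of the robot, y to its left, z up, the work surface at z = 0. Lengths are in mm, angles in rad, forces in N, time in s.
With the tool pointing down it reaches from about 350 to 900 mm from the base axis. Payload 19.9 kg.
Tool frame: the origin (TCP) lies midway between the tips of the shut fingers; the grasp point (between the pads) lies 19 mm behind it; z points along the fingers, y is the line along which they close (so a half turn about z gives the same grasp; the last joint's range is limited). The gripper opens to 85 mm and grips with 20 to 120 N. Pads are 22 mm wide; open, the fingers measure 114 mm over their backs; the gripper's body (76 mm by 85 mm) begins 54 mm behind the grasp point. The pads swing forward as they close: fully open they stand 13 mm farther back than shut.
Start: joints at [1.109, 0.417, -0.01, 1.614, 0.005, 1.111, -0.053], TCP at [255.3, -570.459, 231.26] pointing down, gripper open.
Joint ranges: [-2.81, 2.81], [-0.39, 2.02], [-1.27, 1.25], [0.06, 2.57], [-1.19, 4.33], [0.19, 2], [-2.82, 2.82]. Speed limits (rad/s): [1.89, 1.89, 2.39, 2.39, 3.01, 3.01, 3.01].

### API

Orientations are given as [roll, pitch, yaw] about the fixed x, y, z axes, in that order (R = Rz(yaw) Ry(pitch) Rx(roll)).
In Python, from plant import manip, viewer, workorder gives the robot as it stands. The module is installed in compiled form; this text tells all that it offers.
- The arm moves only by the tool servo_tool, never from a script. Its argument "rows" is a list of rows, each a list of 7 numbers: the closure, from -1 (fully open) to 1 (shut), then the shift along the tool's x, y, z in units of 0.4 m (1.0 is 0.4 m), then the turn, a rotation vector about the tool's x, y, z in units of 1.5 rad (1.0 is 1.5 rad). In form: [[grip, tx, ty, tz, rx, ry, rz], ...]. A call has 1 to 20 rows; each row shifts and turns the commanded pose from where the row before left it, along the tool's axes as they then stand; what a row does not reach is not made up. A row lasts 1/8 s, in which the tool goes at most 62.5 mm and 10.7 degrees, less where a joint would pass 70% of its speed; a pose out of reach is approached as far as the arm can. A call with a number of a shift or a turn outside -1 to 1 is refused whole. A call with a gripper value outside its range is refused whole. The fingers move at their own pace and stop on an object; "squeeze" is the grip in N (left out, the last holds). Time passes only in rows, so rows that do not move let the fingers close. It gives the time, the measured TCP pose, the force, the opening and the grip force at its end, in the units of the state.
- manip.read_state(): the state, without advancing time (a new reading comes with each control period).
- viewer.grab_frame(name): name is "scene" or "top" or "wrist"; returns a dict with "pixels" (400x640x3 uint8, red, green, blue), "K" (3x3 intrinsics, pixels), "position" and "orientation" of the camera in the world; the wrist camera has in their place "hand_eye" (4x4, takes a point from camera to tool coordinates, whose origin is the TCP and whose axes are the flange's). Camera axes: x right, y up, looking along -z (the intrinsics and any distortion apply to the point x, -y, -z); pixel columns grow to the right and rows downward; lengths in mm; the calibration is good to about 2 mm. The wrist camera is an equidistant fisheye: a pixel r from the principal point sees the ray r / f radians off the axis. A picture is of the moment at which its call begins: read the wrist's pose just before it. There is no depth.
- workorder.close_job(): hands the job in; it is judged then, once.
Trained networks look in a picture, given as the dict that the camera call returned (one of the last four; its "shot" number tells which), for a name from the list of things; names that differ only in an ending like _2 or _b are one class to them, and where a whole thing is asked for, a point or a joint stands for the part that bears it (a point fixed in the world has none). Each returns a list of dicts, best first, with "confidence" (0 to 1); they miss things now and then, are a little off and sometimes report something else, mostly with a low value. They report only what shows in the picture. A call takes as long as a camera call.
- viewer.trace(query, picture): "pixels" (400x640 bool, what is visible of it).
- viewer.place_of(query, picture): "centre" ([x, y, z] in mm, in world coordinates, good to about 4 mm: a listed point, or the origin of a listed thing).
The state is a dict: "time": time; "q": joint angles; "joint_vel": joint speeds; "joint_torque": joint torques, N m; "tcp_pos": TCP position; "ee_rot": TCP orientation; "ft_force": force on the tool from outside, world axes, zero at the start; "moment": the same for the moment, N m; "grip_width": opening from 0.0 (shut) to 1.0 (fully open); "grasp_force": force on a finger pad.
Only numpy, scipy, OpenCV 4.12 (cv2) and the standard library are available. Lean on these libraries where they do the work, as an engineer would, in place of code of your own. Each camera call takes 0.05 s, during which the arm holds its last target. There are 200 camera calls.

### The job

One tube carrier in the crate has no tubes in it: get that one out from among the loaded carriers and stand it upright in the loading lane, then push it through the slot in the white housing until it has driven the sliding stop inside fully home; how deep that is differs each time, so feel for the hard end. Push gently, without ramming the stop, and let go. Leave the loaded carriers standing in the crate where they are.

Things in the scene. Friction and masses are not known exactly. Their poses are not given: they have to be found in the camera images.
- empty_centre (a point): centre (half-way up) of the empty ivory tube carrier: an upright slab with seven empty wells, 32 mm thick (x), 181 mm long (y; the end faces lie 90 mm from this point, small lugs at 94), 78 mm high, 70 to 120 g. The only one without tubes; in any of the four places, about 6 mm from what stands on either side: no room for a finger. Either end may go first into the lane
- loaded_a: ivory tube carrier holding four tubes, 32 mm thick (local x), 188 mm long (local y), 78 mm high, 97 mm over its tubes; origin under its middle
- loaded_b: ivory tube carrier holding two tubes, 32 mm thick (local x), 188 mm long (local y), 78 mm high, 97 mm over its tubes; origin under its middle
- loaded_c: ivory tube carrier holding two tubes, 32 mm thick (local x), 188 mm long (local y), 78 mm high, 97 mm over its tubes; origin under its middle
- crate: grey open crate fixed to the worktop, origin under its centre. Inside 158 mm (x) by 276 mm (y), walls 5 mm, floor 4 mm thick; the long side walls are 40 mm high, the end walls only 26 mm, so that a carrier's end face can be pushed over them
- crate_row (a point): middle of the row of four carriers on the crate floor; axes as the crate's. They stand side by side 38 mm apart, lengthwise along y, ends about even, 7 to 13 mm from the crate's -y end wall; some 80 mm of floor is free at the +y end
- lane: aluminium loading lane fixed to the worktop, origin on the worktop; a carrier stands lengthwise along y and goes in toward -y. Floor 6 mm high, from y = +190 to -168 mm. Two guides rise 25 mm above it, 8 mm thick, 46 mm apart inside from y = +190 to -15 mm, then narrowing to 35 mm at the slot (y = -60 mm)
- slot_mouth (a point): middle of the slot's lower edge, at lane floor height, in the front face of the white housing; axes as the lane's. The slot is 35 mm wide and 86 mm high; the housing is 90 mm wide, 118 mm high and 108 mm deep
- stop (a joint): travel (m) of the black sliding stop in the slot: 0 is out, 0.020 fully home on a hard end; starts at 0 to 0.006. Its depth is set anew each time: at 0 its face lies 35 to 65 mm inside the slot's mouth (at 0.020, 55 to 85 mm), so home must be felt. It yields to about 4 N and stays where pushed; at the hard end the force rises steeply. More than 30 N is ramming

How it is judged (in metres and radians):
On the way:
1. the empty carrier stands upright in the lane, short of the stop's home (y of empty_centre in the frame of lane between -0.015 and 0.125 m and x of empty_centre in the frame of lane between -0.012 and 0.012 m and z of empty_centre in the frame of lane between 0.038 and 0.053 m and angle between the y axis of empty_centre and the y axis of lane, either way round below 0.12 rad and angle between empty_centre's own z axis and vertical below 0.12 rad), for 0.1 s.
At the end, for the whole second after the job is handed in: the stop is within 2 mm of home; the empty carrier stands upright (0.06 rad) on the lane floor, within 6 mm of the lane's centre line and 0.05 rad of its direction, its centre over 20 mm past the lane origin; each loaded carrier stands upright (0.12 rad), within 30 mm of its start (value of joint stop above 0.018 m and angle between the y axis of empty_centre and the y axis of lane, either way round below 0.05 rad and x of empty_centre in the frame of lane between -0.006 and 0.006 m and z of empty_centre in the frame of lane between 0.04 and 0.05 m and y of empty_centre in the frame of lane below -0.02 m and angle between empty_centre's own z axis and vertical below 0.06 rad and distance of each of loaded_a, loaded_b, loaded_c from where it was at the start of the episode below 0.03 m and angle between each of loaded_a, loaded_b, loaded_c's own z axis and vertical below 0.12 rad); the robot touches nothing.
It fails at once if the sliding stop is rammed with more than 30 N (contact force between stop and anything else above 30 N).
It fails at once if a loaded carrier is lifted or tipped over (angle between any of loaded_a, loaded_b, loaded_c's own z axis and vertical above 0.35 rad or height (world z) of any of loaded_a, loaded_b, loaded_c above 0.03 m).
It also fails if it takes over 72 s, if anything falls off the work surface, if the arm or the gripper's body presses on something with over 40 N, if the wrist force passes 120 N, or if a joint passes its speed limit or range.

## Working session

There is one attempt and no reset: what is moved stays moved. The work goes in short steps, Python scripts to look and compute and a tool call to move; the robot and the scene stay as the last step left them, time stands still between calls to the robot, and variables do not carry over. Pictures are saved under pics/ and viewed, at most 10 in all, crops included, and the job is handed in when it is done.

Besides the shell and the picture viewer there is one more tool, called as name(argument=value, ...), one argument or row to a line, values as JSON. servo_tool: Moves the arm, as the interface text tells. Shifts and turns lie within -1 to 1; 1 stands for 0.4 m of shift or 1.5 rad of turn. Its arguments: {"type":"object","properties":{"rows":{"type":"array"},"squeeze":{"type":"number"}},"required":["rows"]}

```bash
mkdir -p pics; cat > h.py <<'E'
import numpy as np, cv2
from plant import manip, viewer, workorder
def save(p,n): cv2.imwrite('pics/'+n, p['pixels'][:,:,::-1])
E
python3 - <<'E'
from h import *
s=manip.read_state(); print(s)
for c in ('top','scene'):
    p=viewer.grab_frame(c); save(p,c+'.png'); print(c,p['K'],p['position'],p['orientation'])
    for q in ('empty_centre','loaded_a','crate','crate_row','lane','slot_mouth'):
        print(q,[(np.round(r['centre']),round(r['confidence'],2)) for r in viewer.place_of(q,p)][:5])
a=cv2.imread('pics/top.png')
E
```

```text
{'time': 0.0, 'q': array([ 1.10849601,  0.41797931, -0.0103237 ,  1.61417002,  0.00467352,
        1.11070582, -0.05301059]), 'joint_vel': array([ 0.00035525, -0.001871  ,  0.00017251,  0.00086402, -0.00115843,
        0.0006642 ,  0.00051105]), 'joint_torque': array([-2.24862430e-03, -8.64476395e+01,  6.77420273e-01, -4.34915400e+01,
        1.89607521e-02,  7.34614005e-03,  6.62443949e-05]), 'tcp_pos': array([ 255.17228637, -570.15396614,  230.65858142]), 'ee_rot': array([-3.14035573e+00,  6.01051113e-05,  4.20805143e-01]), 'ft_force': array([ 1.00575079, -0.07438663,  0.81899872]), 'moment': array([0.01212694, 0.03399615, 0.00449851]), 'grasp_force': 0.0, 'grip_width': 1.001068183050411}
top [[476.87166147   0.         313.04194441]
 [  0.         476.87166147 192.79268333]
 [  0.           0.           1.        ]] [ 437.50565915  -95.40501209 1118.93406252] [ 0.06704443  0.02067763 -1.5731038 ]
empty_centre [(array([459., 184.,  43.]), 0.95)]
loaded_a [(array([537., 182.,   4.]), 0.76), (array([502., 186.,   1.]), 0.64)]
crate [(array([516., 227.,  -1.]), 0.76)]
crate_row []
lane [(array([ 486., -237.,   -2.]), 0.94)]
slot_mouth [(array([ 476., -298.,    5.]), 0.66)]
scene [[450.47863905   0.         316.95755827]
 [  0.         450.47863905 201.31638052]
 [  0.           0.           1.        ]] [ 21.99108795 626.02924773 667.76488511] [ 0.97147472 -0.00746552 -2.54622937]
empty_centre [(array([459., 189.,  45.]), 0.73)]
loaded_a [(array([500., 182.,   5.]), 0.75)]
crate []
crate_row []
lane [(array([ 484., -236.,   -1.]), 0.82)]
slot_mouth [(array([ 468., -300.,    4.]), 0.83)]
```

View pics/top.png

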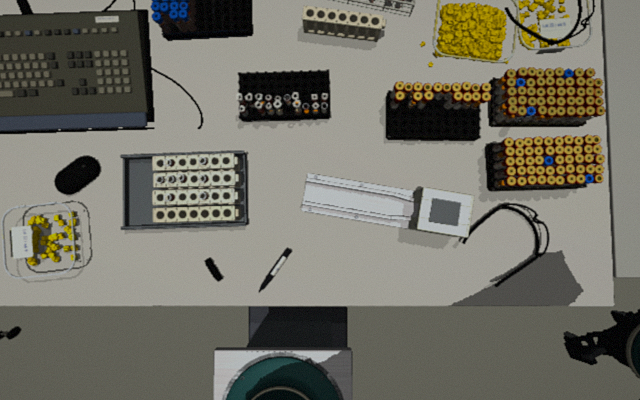

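View pics/scene.png

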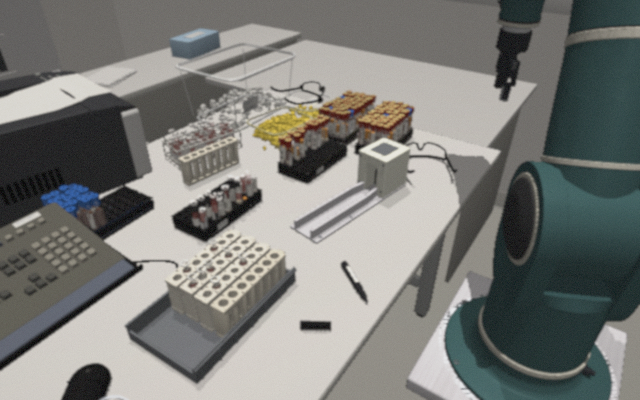

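The top view shows the crate at px (123–247, 152–228) with four carrier rows. The lane runs from (303,195) to the housing at (445,210), tilted about 7°. Next I check which row is empty and fit the lane yaw.

```bash
cat >> h.py <<'E'
from scipy.spatial.transform import Rotation as R
def proj(p,X):
    c=R.from_euler('xyz',p['orientation']).inv().apply(np.atleast_2d(X)-p['position'])
    return np.c_[p['K'][0,2]-p['K'][0,0]*c[:,0]/c[:,2], p['K'][1,2]+p['K'][1,1]*c[:,1]/c[:,2]]
def back(p,uv,z):
    uv=np.atleast_2d(uv).astype(float);K=p['K']
    d=np.c_[(uv[:,0]-K[0,2])/K[0,0],-(uv[:,1]-K[1,2])/K[1,1],-np.ones(len(uv))]
    d=R.from_euler('xyz',p['orientation']).apply(d); o=np.array(p['position'])
    return o+d*((z-o[2])/d[:,2])[:,None]
E
python3 - <<'E'
from h import *
p=viewer.grab_frame('top')
e=viewer.place_of('empty_centre',p)[0]['centre']; print(e, proj(p,[e,e+[0,90,40],e-[0,90,-40]]))
for q,z in (('empty_centre',82),('lane',20),('crate',30)):
    m=viewer.trace(q,p)[0]['pixels']
    v,u=np.nonzero(m); X=back(p,np.c_[u,v],z)[:,:2].astype(np.float32)
    print(q,m.sum(),cv2.minAreaRect(X), cv2.minAreaRect(np.c_[u,v].astype(np.float32)))
im=p['pixels'][:,:,::-1]
cv2.imwrite('pics/c.png',np.hstack([cv2.resize(im[145:235,115:255],None,fx=5,fy=5,interpolation=cv2.INTER_CUBIC)]))
cv2.imwrite('pics/l.png',cv2.resize(im[165:245,295:480],None,fx=4,fy=4,interpolation=cv2.INTER_CUBIC))
E
```

```text
Traceback (most recent call last):
TypeError: unsupported operand type(s) for -: 'list' and 'list'
```

```bash
python3 - <<'E'
from h import *
p=viewer.grab_frame('top')
e=np.array(viewer.place_of('empty_centre',p)[0]['centre']); print(e, proj(p,[e,e+[0,90,40],e-[0,90,-40]]))
for q,z in (('empty_centre',82),('lane',20),('crate',30)):
  for r in viewer.trace(q,p)[:1]:
    m=r['pixels']
    v,u=np.nonzero(m); X=back(p,np.c_[u,v],z)[:,:2].astype(np.float32)
    print(q,m.sum(),cv2.minAreaRect(X), cv2.minAreaRect(np.c_[u,v].astype(np.float32)))
im=p['pixels'][:,:,::-1]
cv2.imwrite('pics/c.png',np.vstack([cv2.resize(im[148:232,115:255],(740,444),interpolation=cv2.INTER_CUBIC)]))
cv2.imwrite('pics/l.png',cv2.resize(im[165:245,295:480],None,fx=4,fy=4,interpolation=cv2.INTER_CUBIC))
E
```

```text
Traceback (most recent call last):
IndexError: list index out of range
```

```bash
python3 - <<'E'
from h import *
p=viewer.grab_frame('top')
print(viewer.place_of('empty_centre',p))
e=np.array([459,185,43.]); print(proj(p,[e,e+[0,90,40],e-[0,90,-40]]))
for q,z in (('empty_centre',82),('lane',20),('crate',30)):
  for r in viewer.trace(q,p)[:1]:
    m=np.array(r['pixels'])
    v,u=np.nonzero(m); X=back(p,np.c_[u,v],z)[:,:2].astype(np.float32)
    print(q,m.sum(),cv2.minAreaRect(X), cv2.minAreaRect(np.c_[u,v].astype(np.float32)))
im=p['pixels'][:,:,::-1]
cv2.imwrite('pics/c.png',cv2.resize(im[148:232,115:255],(740,444),interpolation=cv2.INTER_CUBIC))
cv2.imwrite('pics/l.png',cv2.resize(im[165:245,295:480],None,fx=4,fy=4,interpolation=cv2.INTER_CUBIC))
E
```

```text
[{'centre': [461.2, 183.6, 44.6], 'confidence': 0.91}]
[[199.10691909 215.59048468]
 [153.40536816 215.34901168]
 [235.45783967 215.12432357]]
empty_centre 1180 ((462.29339599609375, 179.70652770996094), (31.175762176513672, 188.81838989257812), 1.0359162092208862) ((196.94119262695312, 213.73529052734375), (14.27336597442627, 86.08690643310547), 88.78113555908203)
lane 6927 ((485.730712890625, -244.42669677734375), (390.6728210449219, 101.73004913330078), 81.36698150634766) ((387.942626953125, 203.80868530273438), (170.35623168945312, 44.28441619873047), 8.325650215148926)
crate 3640 ((520.81494140625, 223.11148071289062), (176.6668243408203, 290.8386535644531), 1.649961233139038) ((184.1282958984375, 189.10537719726562), (76.43144226074219, 126.62568664550781), 88.21009063720703)
```

View pics/c.png

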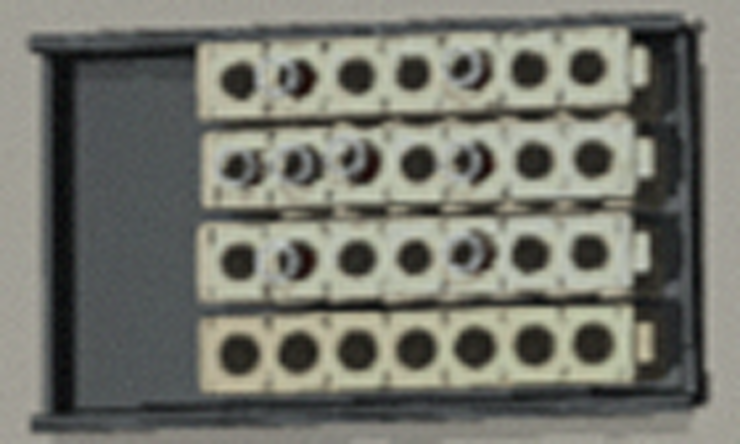

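View pics/l.png

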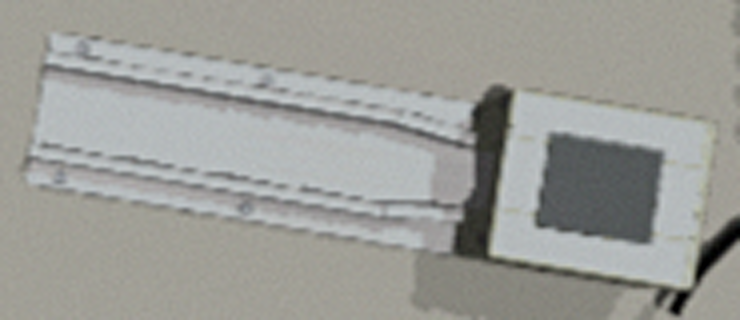

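Row 4, nearest the robot, is the empty carrier, at about (460.5, 184). The crate yaw is about +0.02 and the lane yaw about -0.15. The tool goes above the -y end first, with the fingers shut.

servo_tool(
  rows=[
    [1,0,0,0,0,0,0.0935],
    [1,0,0,0,0,0,0.0935],
    [1,0,0,0,0,0,0.0935],
    [1,0.043,-0.12,0,0,0,0],
    [1,0.043,-0.12,0,0,0,0],
    [1,0.043,-0.12,0,0,0,0],
    [1,0.043,-0.12,0,0,0,0],
    [1,0.043,-0.12,0,0,0,0],
    [1,0.043,-0.12,0,0,0,0],
    [1,0.043,-0.12,0,0,0,0],
    [1,0.043,-0.12,0,0,0,0],
    [1,0.043,-0.12,0,0,0,0],
    [1,0.043,-0.12,0,0,0,0],
    [1,0.043,-0.12,0,0,0,0],
    [1,0.043,-0.12,0,0,0,0],
    [1,0,-0.1,0,0,0,0],
    [1,0,0,0,0,0,0],
  ],
  squeeze=60,
)

```text
time: 3.28
tcp_pos: [461.6, 48.2, 231.4]
ee_rot: [-3.141, -0.0, 0.005]
ft_force: [0.5, -0.2, -0.0]
grip_width: 0.001
grasp_force: 0.0
```

```bash
cat >> h.py <<'E'
def wback(p,s,uv,z):
    uv=np.atleast_2d(uv).astype(float);K=p['K'];a=(uv[:,0]-K[0,2])/K[0,0];b=(uv[:,1]-K[1,2])/K[1,1]
    t=np.hypot(a,b);k=np.where(t>1e-9,np.sin(t)/np.maximum(t,1e-9),1)
    d=np.c_[a*k,-b*k,-np.cos(t)];H=np.array(p['hand_eye']);Rt=R.from_euler('xyz',s['ee_rot'])
    d=Rt.apply(d@H[:3,:3].T);o=np.array(s['tcp_pos'])+Rt.apply(H[:3,3])
    return o+d*((z-o[2])/d[:,2])[:,None]
E
python3 - <<'E'
from h import *
s=manip.read_state();p=viewer.grab_frame('wrist');save(p,'w1.png');print(p['K'],p['hand_eye'])
print(viewer.place_of('empty_centre',p))
for r in viewer.trace('empty_centre',p)[:1]:
    v,u=np.nonzero(np.array(r['pixels'])); X=wback(p,s,np.c_[u,v],82)[:,:2].astype(np.float32)
    print(cv2.minAreaRect(X),X.min(0),X.max(0))
t=viewer.grab_frame('top')
P=lambda a,z: back(t,[295+a[0]/4,165+a[1]/4],z)[0,:2]
a=P((48,35),6);b=P((28,183),6);c=P((473,105),6);d=P((455,252),6)
print(a,b,c,d,'w',np.hypot(*(a-b)),'yaw',[np.arctan2(-(q-r)[0],(q-r)[1]) for q,r in((a,c),(b,d))])
g=np.arctan2(-(a-c+b-d)[0],(a-c+b-d)[1]);print('origin',(a+b)/2-190*np.array([-np.sin(g),np.cos(g)]))
E
```

```text
[[309.70691629   0.         315.92830643]
 [  0.         309.70691629 199.13185456]
 [  0.           0.           1.        ]] [[ 2.59471259e-04  9.55042283e-01  2.96469511e-01  7.64030449e+01]
 [ 9.99999966e-01 -2.48884927e-04 -7.34497837e-05  3.87692784e-01]
 [ 3.63914342e-06  2.96469520e-01 -9.55042315e-01 -1.42165474e+02]
 [ 0.00000000e+00  0.00000000e+00  0.00000000e+00  1.00000000e+00]]
[{'centre': [462.7, 186.8, 39.5], 'confidence': 0.91}]
((466.36920166015625, 181.95184326171875), (39.76179122924805, 190.61683654785156), 2.815495014190674) [445.3258    87.378265] [490.55112 277.27573]
[557.13886978 -58.48448109] [470.37692429 -46.67842513] [ 515.04194882 -306.09667323] [ 429.67268935 -294.31222651] w 87.56151061844099 yaw [np.float64(-0.16840133704838914), np.float64(-0.16291587665955756)]
origin [ 482.4263119  -239.98031056]
```

View pics/w1.png

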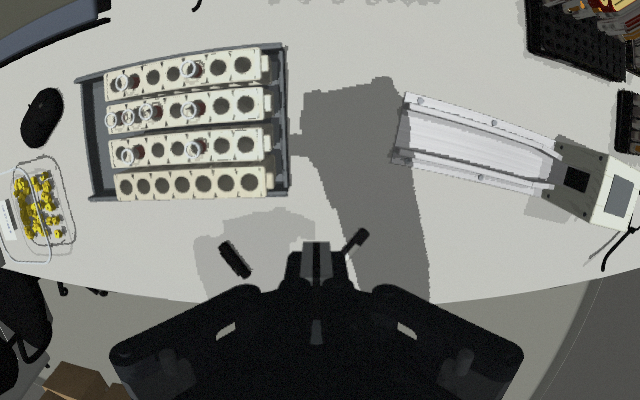

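The wrist view agrees: the empty carrier is the bottom row, with end corners at px (117,175)/(117,199) and (264,167)/(264,196).

```bash
python3 - <<'E'
from h import *
s=manip.read_state();p=viewer.grab_frame('wrist')
print(np.round(wback(p,s,[(117,175),(117,199),(264,167),(264,196)],82),1))
print(np.round(wback(p,s,[(289,44),(289,190)],26),1))
l=np.round(wback(p,s,[(405,93),(391,162)],6),1);print(l)
E
```

```text
[[476.2 266.5  82. ]
 [448.1 272.2  82. ]
 [480.2  94.2  82. ]
 [450.9  95.5  82. ]]
[[608.9  73.4  26. ]
 [441.4  75.4  26. ]]
[[556.8 -62.7   6. ]
 [471.6 -48.1   6. ]]
```

servo_tool(
  rows=[
    [1,0.006,0,0.094,0,0,0],
    [1,0,0,0.094,0,0,0],
    [1,0,0,0.094,0,0,0],
    [1,0,0,0.094,0,0,0],
    [1,0,0,0.094,0,0,0],
    [1,0,-0.045,0,0,0,0],
    [1,0,-0.016,0,0,0,0],
    [1,0,-0.016,0,0,0,0],
    [1,0,-0.016,0,0,0,0],
    [1,0,-0.016,0,0,0,0],
    [1,0,-0.016,0,0,0,0],
  ],
)

```text
time: 4.9
tcp_pos: [464.3, 95.6, 43.5]
ee_rot: [3.141, -0.0, -0.0]
ft_force: [0.5, -3.3, 4.3]
grip_width: 0.001
grasp_force: 2.4
```

```bash
python3 - <<'E'
from h import *
s=manip.read_state();print(s['ft_force'],s['moment']);p=viewer.grab_frame('wrist');t=viewer.grab_frame('scene')
for x in(p,t):
  print([viewer.place_of(q,x) for q in('empty_centre','loaded_a')])
print(manip.read_state()['ft_force'])
cv2.imwrite('pics/w2.png',np.hstack([p['pixels'][60:360,:400,::-1],t['pixels'][180:400,100:340,::-1].repeat(1,0) if 0 else cv2.resize(t['pixels'][200:380,120:320,::-1],(400,300))]))
E
```

```text
[ 0.54582462 -3.33878454  4.26241353] [-0.52772061  0.00439365 -0.00298889]
[[{'centre': [458.9, 198.7, 41.3], 'confidence': 0.96}], [{'centre': [572.7, 183.5, 3.8], 'confidence': 0.92}, {'centre': [536.4, 186.3, 4.2], 'confidence': 0.81}, {'centre': [501.0, 189.0, 2.5], 'confidence': 0.61}]]
[[{'centre': [485.6, -234.5, -1.7], 'confidence': 0.33}], [{'centre': [500.7, 181.0, 5.9], 'confidence': 0.8}]]
[-0.2645405  -0.96613677 -0.18289506]
```

View pics/w2.png

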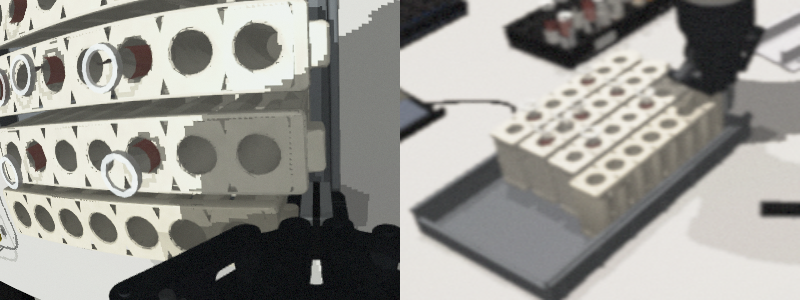

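The push works: the empty carrier has moved about 14 mm and its neighbours stand still. Continuing.

servo_tool(
  rows=[
    [1,-0.0005,-0.016,0,0,0,0],
    [1,-0.0005,-0.016,0,0,0,0],
    [1,-0.0005,-0.016,0,0,0,0],
    [1,-0.0005,-0.016,0,0,0,0],
    [1,-0.0005,-0.016,0,0,0,0],
    [1,-0.0005,-0.016,0,0,0,0],
    [1,-0.0005,-0.016,0,0,0,0],
    [1,-0.0005,-0.016,0,0,0,0],
  ],
)

```text
time: 6.2
tcp_pos: [462.4, 147.2, 43.3]
ee_rot: [-3.142, 0.0, 0.0]
ft_force: [-0.5, -0.9, 0.1]
grip_width: -0.002
grasp_force: 0.4
```

servo_tool(
  rows=[
    [1,0,0.03,0,0,0,0],
    [1,0,0,-0.1,0,0,0],
    [1,0,0,-0.1,0,0,0],
    [1,0,0,-0.1,0,0,0],
    [0,0,0,0,0,0,-0.1164],
    [-0.5,0,0,0,0,0,-0.1164],
    [-0.5,0,0,0,0,0,-0.1164],
    [-0.5,0,0,0,0,0,-0.1164],
    [-0.5,0,0,0,0,0,-0.1164],
    [-0.5,0,0,0,0,0,-0.1164],
    [-0.5,0,0,0,0,0,-0.1164],
    [-0.5,0,0,0,0,0,-0.1164],
    [-0.5,0,0,0,0,0,-0.1164],
    [-0.5,0.085,0,0,0,0,0],
    [-0.5,0.085,0,0,0,0,0],
    [-0.5,0.085,0,0,0,0,0],
    [-0.5,0.085,0,0,0,0,0],
    [-0.5,0.085,0,0,0,0,0],
    [-0.5,0,0,0,0,0,0],
  ],
)

```text
time: 8.57
tcp_pos: [461.9, 306.3, 163.1]
ee_rot: [-3.141, -0.001, 1.574]
ft_force: [-0.7, -0.2, -0.5]
grip_width: 0.751
grasp_force: 0.0
```

```bash
python3 - <<'E'
from h import *
t=viewer.grab_frame('top');s=manip.read_state();p=viewer.grab_frame('wrist');save(p,'w3.png')
print(s['tcp_pos'],s['ee_rot'],s['q'],s['grip_width'])
for x in(p,t):
  print([[(r['centre'],r['confidence']) for r in viewer.place_of(q,x)] for q in('empty_centre','loaded_a')])
E
```

```text
[462.19207304 304.72801343 162.95066475] [-3.14094414e+00  1.15167802e-04  1.57251989e+00] [-0.0685898   0.46116096 -0.72105611  1.83930211  0.36186854  0.9770825
 -0.94256351] 0.748521675576853
[[([458.0, 250.2, 41.3], 0.86)], [([498.0, 188.9, 3.6], 0.95), ([540.1, 184.9, 6.8], 0.81), ([573.4, 181.9, 2.7], 0.8)]]
[[([462.8, 254.4, 45.8], 0.75)], [([534.8, 184.7, 7.4], 0.68), ([579.6, 189.8, 3.2], 0.67), ([501.1, 184.7, 1.5], 0.57)]]
```

View pics/w3.png

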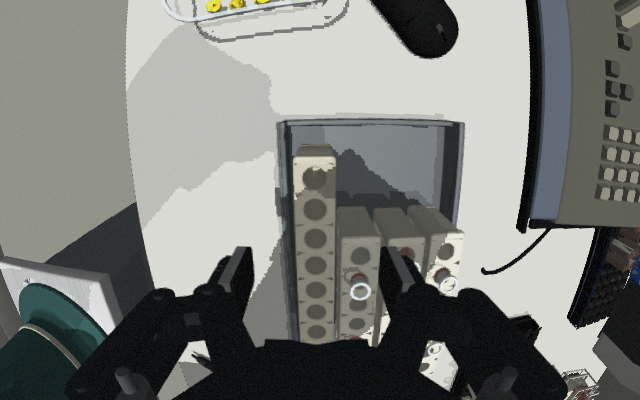

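Carrier's +y end is centred between the fingers (px 314 vs 316). Going down to grip.

servo_tool(
  rows=[
    [-0.5,0,0,0.07,0,0,0],
    [-0.5,0,0,0.07,0,0,0],
    [-0.5,0,0,0.07,0,0,0],
    [-0.5,0,0,0.07,0,0,0],
    [-0.5,0,0,0,0,0,0],
    [1,0,0,0,0,0,0],
    [1,0,0,0,0,0,0],
    [1,0,0,0,0,0,0],
    [1,0,0,0,0,0,0],
    [1,0,0,0,0,0,0],
    [1,0,0,0,0,0,0],
  ],
  squeeze=60,
)

```text
time: 10.25
tcp_pos: [462.9, 305.0, 52.6]
ee_rot: [3.14, -0.001, 1.571]
ft_force: [-1.2, -1.2, 7.1]
grip_width: 0.365
grasp_force: 58.8
```

servo_tool(
  rows=[
    [1,0,0,-0.01,0,0,0],
    [1,0,0,-0.02,0,0,0],
    [1,0,0,-0.04,0,0,0],
    [1,0,0,-0.07,0,0,0],
    [1,0,0,-0.07,0,0,0],
    [1,0,0,-0.07,0,0,0],
    [1,0,0,-0.07,0,0,0],
    [1,0,0,0,0,0,0],
  ],
)

```text
time: 11.25
tcp_pos: [463.0, 305.4, 194.0]
ee_rot: [3.138, -0.002, 1.571]
ft_force: [-0.2, 0.1, -1.0]
grip_width: 0.366
grasp_force: 59.4
```

```bash
python3 - <<'E'
from h import *
t=viewer.grab_frame('scene');s=manip.read_state();tp=viewer.grab_frame('top')
cv2.imwrite('pics/s4.png',np.hstack([cv2.resize(t['pixels'][150:400,60:360,::-1],(420,350)),cv2.resize(tp['pixels'][100:260,80:260,::-1],(380,350))]))
print(s['tcp_pos'],s['ft_force'],s['moment'],s['grasp_force'],s['grip_width'])
for x in(t,tp):
  print([[(r['centre'],r['confidence']) for r in viewer.place_of(q,x)] for q in('empty_centre','loaded_a')])
E
```

```text
[462.62785872 304.89348305 192.58494036] [ 0.44621281 -0.10570462 -1.66083825] [0.08309684 0.06391936 0.01205044] 59.44868087768555 0.36457184574134505
[[([461.7, 256.0, 189.4], 0.97)], [([501.5, 180.9, 2.1], 0.81)]]
[[([461.5, 250.5, 185.9], 0.95)], [([537.9, 183.8, 1.9], 0.84), ([582.6, 190.3, 2.4], 0.82), ([500.9, 189.9, 6.5], 0.71)]]
```

View pics/s4.png

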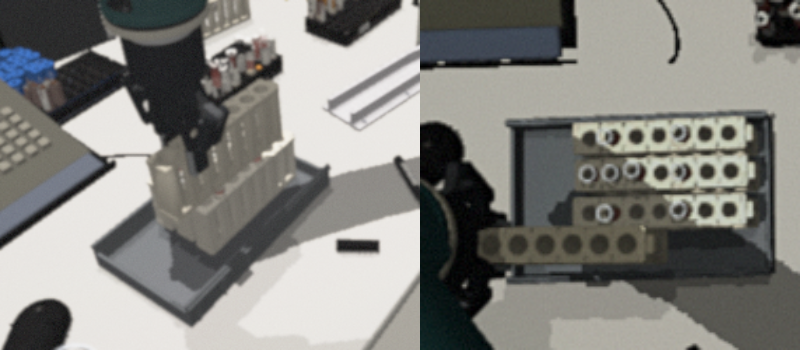

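Carrier is held level, centre about 52 mm behind the grip in -y; loaded ones undisturbed. Carrying it over the lane.

servo_tool(
  rows=[
    [1,-0.04,0,0,0,0,0],
    [1,-0.08,0.01,0,0,0,0],
    [1,-0.085,0.01,0,0,0,0],
    [1,-0.085,0.01,0,0,0,0],
    [1,-0.085,0.01,0,0,0,0],
    [1,-0.085,0.01,0,0,0,0],
    [1,-0.085,0.01,0,0,0,0],
    [1,-0.085,0.01,0,0,0,0],
    [1,-0.085,0.01,0,0,0,0],
    [1,-0.085,0.01,0,0,0,0],
    [1,-0.085,0.01,0,0,0,0],
    [1,-0.085,0.01,0,0,0,0],
    [1,-0.04,0.01,0,0,0.0,0.055],
    [1,0,0,0,0,0,0.055],
    [1,0,0,0,0,0,0],
  ],
)

```text
time: 13.42
tcp_pos: [510.0, -99.9, 191.1]
ee_rot: [-3.141, 0.0, 1.406]
ft_force: [-0.1, -0.1, -0.8]
grip_width: 0.361
grasp_force: 59.5
```

```bash
python3 - <<'E'
from h import *
t=viewer.grab_frame('scene');s=manip.read_state();p=viewer.grab_frame('wrist');tp=viewer.grab_frame('top')
cv2.imwrite('pics/s5.png',np.vstack([np.hstack([p['pixels'][:,:,::-1][50:330,100:540]]),cv2.resize(tp['pixels'][150:260,260:480,::-1],(440,220))]))
print(s['tcp_pos'],s['ee_rot'],s['ft_force'],s['grasp_force'])
for x in(t,p,tp):
  print([[(r['centre'],r['confidence']) for r in viewer.place_of(q,x)][:1] for q in('empty_centre','lane','slot_mouth')])
E
```

```text
[510.11365568 -99.57760026 191.10882176] [-3.14108526e+00  8.80877793e-05  1.40802446e+00] [-0.25450784 -0.15896435 -0.72050407] 59.449047446250916
[[], [([487.9, -236.2, -1.4], 0.71)], [([468.5, -298.1, 3.4], 0.57)]]
[[([498.0, -152.7, 179.0], 0.88)], [], []]
[[], [([483.4, -238.1, -5.3], 0.84)], [([472.3, -296.1, 4.4], 0.7)]]
```

View pics/s5.png

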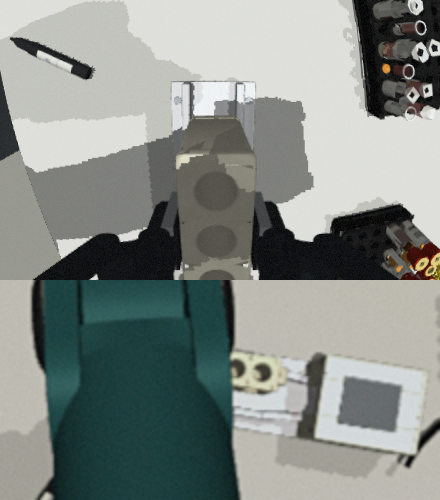

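```bash
python3 - <<'E'
from h import *
s=manip.read_state();p=viewer.grab_frame('wrist')
im=p['pixels'];g=im[:,:,1].astype(int)
print('row140',g[140,262:366].tolist())
for z,c in((6,[(271,132),(355,132)]),(31,[(291,132),(337,132)])):
  X=wback(p,s,c,z)[:,:2];m=X.mean(0);d=m-s['tcp_pos'][:2];y=s['ee_rot'][2]
  print(X,np.hypot(*(X[0]-X[1])),'along,across in tool',d@[np.cos(y),np.sin(y)],d@[np.sin(y),-np.cos(y)], np.arctan2((X[1]-X[0])[1],(X[1]-X[0])[0]))
E
```

```text
row140 [196, 195, 194, 196, 197, 194, 195, 197, 196, 207, 223, 224, 225, 226, 223, 222, 222, 224, 226, 217, 216, 222, 221, 221, 223, 213, 170, 89, 75, 99, 177, 200, 210, 225, 224, 222, 222, 225, 225, 225, 225, 239, 243, 243, 243, 243, 241, 241, 243, 242, 243, 243, 242, 242, 244, 243, 243, 243, 241, 241, 241, 242, 243, 243, 244, 242, 234, 219, 217, 215, 218, 221, 185, 106, 165, 238, 242, 242, 241, 240, 240, 202, 163, 218, 243, 242, 242, 242, 241, 241, 243, 240, 237, 225, 225, 223, 225, 224, 223, 222, 222, 224, 223, 223]
[[472.30284658 -43.89332161]
 [560.05718508 -58.52488356]] 88.9657604370178 along,across in tool 48.21857016264184 -2.3566793556090557 -0.16521341494352526
[[495.59241915 -45.95744132]
 [539.7979933  -53.3063404 ]] 44.812265101350974 along,across in tool 50.022058441775265 -1.1194127006731778 -0.16473713313477534
```

servo_tool(
  rows=[
    [1,0,-0.005,0.06,0,0,0],
    [1,0,0,0.07,0,0,0],
    [1,0,0,0.07,0,0,0],
    [1,0,0,0.04,0,0,0],
    [1,0,0,0.025,0,0,0],
    [1,0,0,0.02,0,0,0],
    [1,0,0,0.02,0,0,0],
    [1,0,0,0.01,0,0,0],
    [1,0,0,0,0,0,0],
  ],
)

```text
time: 15.2
tcp_pos: [508.6, -98.9, 65.2]
ee_rot: [-3.141, -0.0, 1.406]
ft_force: [0.4, -0.2, -1.4]
grip_width: 0.364
grasp_force: 59.4
```

servo_tool(
  rows=[
    [1,0,0,0.01,0,0,0],
    [1,0,0,0.007,0,0,0],
    [1,0,0,0.004,0,0,0],
    [1,0,0,0,0,0,0],
  ],
)

```text
time: 15.7
tcp_pos: [508.6, -98.9, 56.8]
ee_rot: [-3.141, -0.0, 1.406]
ft_force: [0.1, -0.6, -1.0]
grip_width: 0.364
grasp_force: 59.4
```

servo_tool(
  rows=[
    [1,0,0,0.0035,0,0,0],
    [1,0,0,0.0025,0,0,0],
    [1,0,0,0,0,0,0],
  ],
)

```text
time: 16.08
tcp_pos: [508.7, -98.9, 54.7]
ee_rot: [-3.142, 0.0, 1.406]
ft_force: [-1.9, -1.4, 5.8]
grip_width: 0.368
grasp_force: 60.2
```

servo_tool(
  rows=[
    [-0.3,0,0,0,0,0,0],
    [-0.3,0,0,0,0,0,0],
    [-0.3,0,0,0,0,0,0],
    [-0.3,0,0,-0.04,0,0,0],
    [-0.3,0,0,-0.06,0,0,0],
    [-0.3,0,0,-0.06,0,0,0],
    [0.5,0.09,0,0,0,0,0],
    [1,0.09,0,0,0,0,0],
    [1,0,0,0,0,0,0],
    [1,0,0,0,0,0,0],
  ],
)

```text
time: 17.32
tcp_pos: [520.5, -28.4, 119.1]
ee_rot: [3.141, 0.0, 1.406]
ft_force: [-0.0, -0.5, 0.3]
grip_width: 0.001
grasp_force: 0.0
```

```bash
python3 - <<'E'
from h import *
t=viewer.grab_frame('scene');s=manip.read_state();p=viewer.grab_frame('wrist');tp=viewer.grab_frame('top')
cv2.imwrite('pics/s6.png',np.hstack([cv2.resize(t['pixels'][100:280,250:450,::-1],(400,360)),cv2.resize(tp['pixels'][150:260,300:480,::-1],(400,360))]))
print(s['tcp_pos'],s['grip_width'])
for x in(t,p,tp):
  print([[(r['centre'],r['confidence']) for r in viewer.place_of(q,x)][:1] for q in('empty_centre','lane')])
E
```

```text
[520.39026625 -28.76093023 118.88527955] -0.00045432286269535895
[[([497.9, -149.4, 48.5], 0.74)], [([484.6, -233.9, -2.5], 0.65)]]
[[([497.4, -151.3, 41.5], 0.94)], []]
[[([499.7, -150.4, 44.4], 0.84)], [([483.4, -236.6, -2.7], 0.75)]]
```

View pics/s6.png

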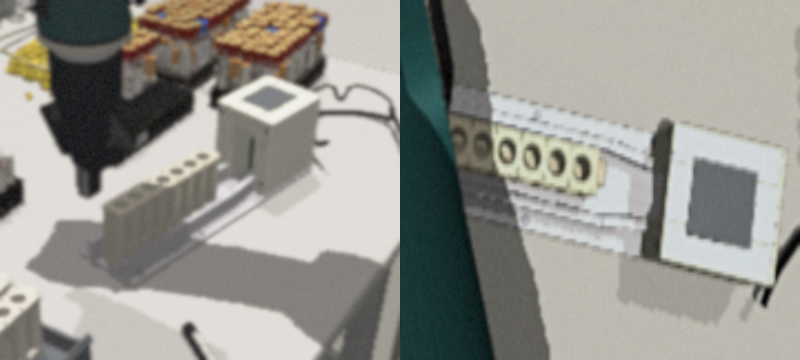

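Carrier stands upright in the lane at centre ≈ lane y +90. Now lower the shut fingers behind it and push.

servo_tool(
  rows=[
    [1,0,0,0.06,0,0,0],
    [1,0,0,0.07,0,0,0],
    [1,0,0,0.06,0,0,0],
    [1,-0.025,0,0,0,0,0],
    [1,-0.0125,0,0,0,0,0],
    [1,-0.0125,0,0,0,0,0],
    [1,-0.0125,0,0,0,0,0],
    [1,-0.0125,0,0,0,0,0],
    [1,-0.0125,0,0,0,0,0],
  ],
)

```text
time: 18.9
tcp_pos: [514.7, -62.7, 42.6]
ee_rot: [3.141, -0.0, 1.406]
ft_force: [-0.1, 0.6, 0.7]
grip_width: 0.0
grasp_force: 0.0
```

servo_tool(
  rows=[
    [1,-0.01,0,0,0,0,0],
    [1,-0.01,0,0,0,0,0],
    [1,-0.01,0,0,0,0,0],
    [1,-0.01,0,0,0,0,0],
    [1,-0.01,0,0,0,0,0],
    [1,-0.01,0,0,0,0,0],
    [1,-0.01,0,0,0,0,0],
    [1,-0.01,0,0,0,0,0],
  ],
)

```text
time: 19.9
tcp_pos: [509.4, -94.2, 42.5]
ee_rot: [-3.141, -0.0, 1.407]
ft_force: [-0.3, 1.5, 1.9]
grip_width: 0.002
grasp_force: 0.0
```

servo_tool(
  rows=[
    [1,-0.0075,0,0,0,0,0],
    [1,-0.0075,0,0,0,0,0],
    [1,-0.0075,0,0,0,0,0],
    [1,-0.0075,0,0,0,0,0],
    [1,-0.0075,0,0,0,0,0],
    [1,-0.0075,0,0,0,0,0],
  ],
)

```text
time: 20.65
tcp_pos: [506.5, -111.9, 42.5]
ee_rot: [-3.142, -0.0, 1.406]
ft_force: [-0.3, 0.8, 1.2]
grip_width: -0.001
grasp_force: 0.0
```

```bash
python3 - <<'E'
from h import *
t=viewer.grab_frame('scene');s=manip.read_state();p=viewer.grab_frame('wrist')
print(s['tcp_pos'],s['ft_force'])
for x in(t,p):
  print([(r['centre'],r['confidence']) for r in viewer.place_of('empty_centre',x)])
E
```

```text
[ 506.38944931 -112.32777035   42.45259986] [0.10709631 0.74798162 1.77476139]
[([483.0, -210.3, 47.4], 0.62)]
[]
```

servo_tool(
  rows=[
    [1,-0.005,0,0,0,0,0],
    [1,-0.005,0,0,0,0,0],
    [1,-0.005,0,0,0,0,0],
    [1,-0.005,0,0,0,0,0],
    [1,-0.005,0,0,0,0,0],
    [1,-0.005,0,0,0,0,0],
    [1,-0.005,0,0,0,0,0],
    [1,-0.005,0,0,0,0,0],
  ],
)

```text
time: 21.85
tcp_pos: [503.9, -127.6, 42.5]
ee_rot: [-3.142, -0.0, 1.406]
ft_force: [-0.8, 0.8, -0.1]
grip_width: 0.0
grasp_force: 0.0
```

servo_tool(
  rows=[
    [1,-0.004,0,0,0,0,0],
    [1,-0.004,0,0,0,0,0],
    [1,-0.004,0,0,0,0,0],
    [1,-0.004,0,0,0,0,0],
    [1,-0.004,0,0,0,0,0],
    [1,-0.004,0,0,0,0,0],
    [1,-0.004,0,0,0,0,0],
    [1,-0.004,0,0,0,0,0],
  ],
)

```text
time: 22.85
tcp_pos: [501.8, -140.2, 42.5]
ee_rot: [-3.141, -0.0, 1.406]
ft_force: [0.8, 0.0, 1.3]
grip_width: -0.002
grasp_force: 0.0
```

servo_tool(
  rows=[
    [1,-0.003,0,0,0,0,0],
    [1,-0.003,0,0,0,0,0],
    [1,-0.003,0,0,0,0,0],
    [1,-0.003,0,0,0,0,0],
    [1,-0.003,0,0,0,0,0],
    [1,-0.003,0,0,0,0,0],
    [1,-0.003,0,0,0,0,0],
    [1,-0.003,0,0,0,0,0],
  ],
)

```text
time: 23.85
tcp_pos: [500.4, -149.2, 42.5]
ee_rot: [3.141, -0.001, 1.407]
ft_force: [1.4, 5.4, 0.4]
grip_width: 0.0
grasp_force: 0.0
```

servo_tool(
  rows=[
    [1,-0.002,0,0,0,0,0],
    [1,-0.002,0,0,0,0,0],
    [1,-0.002,0,0,0,0,0],
    [1,-0.002,0,0,0,0,0],
    [1,-0.002,0,0,0,0,0],
  ],
)

```text
time: 24.48
tcp_pos: [499.7, -153.2, 42.5]
ee_rot: [3.142, -0.0, 1.407]
ft_force: [1.6, 5.1, 0.3]
grip_width: 0.005
grasp_force: 0.0
```

Constant ~5 N means the stop is sliding. Going on in small steps.

servo_tool(
  rows=[
    [1,-0.002,0,0,0,0,0],
    [1,-0.002,0,0,0,0,0],
    [1,-0.002,0,0,0,0,0],
    [1,-0.002,0,0,0,0,0],
  ],
)

```text
time: 24.98
tcp_pos: [499.2, -156.4, 42.5]
ee_rot: [3.141, -0.0, 1.407]
ft_force: [1.1, 4.6, 1.1]
grip_width: 0.002
grasp_force: 0.0
```

servo_tool(
  rows=[
    [1,-0.0015,0,0,0,0,0],
    [1,-0.0015,0,0,0,0,0],
    [1,-0.0015,0,0,0,0,0],
  ],
)

```text
time: 25.35
tcp_pos: [498.9, -158.1, 42.5]
ee_rot: [3.141, -0.0, 1.407]
ft_force: [1.8, 5.5, 2.3]
grip_width: 0.0
grasp_force: 0.0
```

servo_tool(
  rows=[
    [1,-0.0015,0,0,0,0,0],
    [1,-0.0015,0,0,0,0,0],
    [1,-0.0015,0,0,0,0,0],
  ],
)

```text
time: 25.72
tcp_pos: [498.6, -159.9, 42.5]
ee_rot: [3.141, -0.0, 1.407]
ft_force: [1.9, 5.1, 1.4]
grip_width: -0.004
grasp_force: 0.0
```

servo_tool(
  rows=[
    [1,-0.0015,0,0,0,0,0],
    [1,-0.0015,0,0,0,0,0],
  ],
)

```text
time: 25.98
tcp_pos: [498.4, -161.1, 42.5]
ee_rot: [3.141, -0.0, 1.407]
ft_force: [1.7, 5.1, 0.5]
grip_width: 0.002
grasp_force: 0.0
```

servo_tool(
  rows=[
    [1,-0.0015,0,0,0,0,0],
    [1,-0.0015,0,0,0,0,0],
    [1,-0.0015,0,0,0,0,0],
  ],
)

```text
time: 26.35
tcp_pos: [498.5, -162.1, 42.7]
ee_rot: [3.141, -0.001, 1.408]
ft_force: [3.3, 11.3, 2.5]
grip_width: -0.001
grasp_force: 0.0
```

servo_tool(
  rows=[
    [1,-0.0015,0,0,0,0,0],
    [1,-0.0015,0,0,0,0,0],
  ],
)

```text
time: 26.6
tcp_pos: [498.7, -162.4, 42.8]
ee_rot: [3.14, -0.002, 1.409]
ft_force: [4.2, 17.9, 5.5]
grip_width: -0.002
grasp_force: 0.0
```

Hard end is reached: the force rose from 5 to 18 N and the tool stopped, after 14–20 mm of stop travel. Backing off.

servo_tool(
  rows=[
    [1,0.004,0,0,0,0,0],
    [1,0.02,0,0,0,0,0],
    [1,0.1,0,0,0,0,0],
    [1,0.1,0,0,0,0,0],
    [1,0,0,-0.1,0,0,0],
    [1,0,0,-0.1,0,0,0],
    [1,0,0,-0.1,0,0,0],
    [1,0,0,0,0,0,0],
  ],
)

```text
time: 27.6
tcp_pos: [513.6, -76.3, 164.9]
ee_rot: [3.137, 0.001, 1.406]
ft_force: [0.4, 0.1, 0.5]
grip_width: 0.001
grasp_force: 0.0
```

```bash
python3 - <<'E'
from h import *
s=manip.read_state();print(s['tcp_pos'],s['ft_force'])
for c in('scene','wrist','top'):
  x=viewer.grab_frame(c)
  print(c,[[(r['centre'],r['confidence']) for r in viewer.place_of(q,x)][:3] for q in('empty_centre','lane','loaded_a')])
  if c=='wrist':
    for r in viewer.trace('empty_centre',x)[:1]:
      v,u=np.nonzero(np.array(r['pixels'])); X=wback(x,s,np.c_[u,v],84)[:,:2].astype(np.float32)
      print(cv2.minAreaRect(X))
E
```

```text
[513.63324954 -76.26816777 164.94756401] [0.37275656 0.1335179  0.53618512]
scene [[([475.8, -262.7, 47.7], 0.8)], [([485.3, -236.1, -0.8], 0.76)], [([499.7, 181.6, 2.7], 0.61)]]
wrist [[], [], []]
((493.693359375, -199.7023162841797), (31.31174659729004, 10.58426284790039), 81.09076690673828)
top [[([477.3, -267.0, 48.0], 0.75)], [([484.2, -239.5, 0.4], 0.79)], [([502.4, 188.5, 1.0], 0.83), ([577.8, 186.3, 3.4], 0.74), ([540.8, 183.0, 1.9], 0.68)]]
```

```bash
python3 -c "
from plant import workorder
print(workorder.close_job())"
```

```text
the job is handed in; nothing more can be done
None
```

I stood the empty carrier in the lane and pushed it through the slot until the stop hit its hard end, at about 18 N. I then let go and handed the job in; the loaded carriers were left standing in the crate, and the hand-in did not report a verdict.

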